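Unpin a drilled plate and hold it in the inspection slot

ROBOT

A 7-joint arm with a two-finger parallel gripper is mounted at the origin on the work surface. World frame = base frame: x ahead of the robot, y to its left, z up, the work surface at z = 0. Lengths are in mm, angles in rad, forces in N, time in s.
With the tool pointing down it reaches from about 425 to 875 mm from the base axis. Payload 8.4 kg.
Tool frame: the origin (TCP) lies at the very end of the fingers, on their centre line; the grasp point (between the pads) lies 19 mm behind it; x points along the fingers, y is the direction in which the jaws open and shut, and the axes are right-handed (so a half turn about x gives the same grasp; the last joint's range is limited). The gripper opens to 85 mm and grips with 20 to 120 N. Pads are 22 mm wide; open, the fingers measure 114 mm over their backs; the gripper's body (76 mm by 85 mm) begins 54 mm behind the grasp point. The pads swing forward as they close: fully open they stand 13 mm farther back than shut.
Start: joints at [1.05, 0.333, 0.04, 1.465, -0.013, 1.343, -0.059], TCP at [266.087, -593.011, 231.308] pointing down, gripper open.
Joint ranges: [-2.58, 2.58], [-0.38, 2.09], [-1.3, 1.39], [0.25, 2.4], [-1.5, 4.64], [0.08, 2.09], [-2.65, 2.65]. Speed limits (rad/s): [2.22, 2.22, 2.79, 2.79, 3.14, 3.14, 3.14].

INTERFACE

Orientations are given as a rotation vector (axis times angle).
In Python, from workcell import bot, eyes gives the robot as it stands. The module is installed in compiled form; this text tells all that it offers.
- The arm moves only by the tool apply_moves, never from a script. Its argument "plan" is text: rows parted by semicolons, each of 7 numbers parted by spaces: the turn, a rotation vector about the tool's x, y, z in units of 10 degrees (1.0 is 10 degrees), then the shift along the tool's x, y, z in mm, then the finger opening in mm, from 0 to 85.4. A call has 1 to 20 rows; each row is the pose to reach, as a shift and turn from the pose commanded when the call began, along the tool's axes at that moment; what a row does not reach only later rows make up. A row lasts 1/8 s, in which the tool goes at most 62.5 mm and 10.7 degrees, less where a joint would pass 70% of its speed; a pose out of reach is approached as far as the arm can. A call with a gripper value outside its range is refused whole. The fingers move at their own pace and stop on an object; "force" is the grip in N (left out, the last holds). Time passes only in rows, so rows that repeat a pose let the fingers close. It gives the time, the measured TCP pose, the force and the opening at its end, in the units of the state.
- bot.read_state(): the state, without advancing time (a new reading comes with each control period).
- eyes.read_camera(name): name is "scene" or "top" or "wrist"; returns the picture (420x560x3 uint8, blue, green, red); there is no depth.
- eyes.calibration(name): a dict with "intrinsics" (3x3 intrinsics, pixels), "origin" and "attitude" of the camera in the world. Camera axes: x right, y up, looking along -z (the intrinsics and any distortion apply to the point x, -y, -z); pixel columns grow to the right and rows downward; lengths in mm; the calibration is good to about 2 mm. The wrist camera is an equidistant fisheye: a pixel r from the principal point sees the ray r / f radians off the axis. A picture is of the moment at which its call begins: read the wrist's pose just before it. calibration takes no time and is no camera call; for the wrist camera it gives the pose at the moment of the call.
- bot.sign_off(): hands the job in, once; it reports no verdict.
The state is a dict: "t": time; "joint_positions": joint angles; "joint_vel": joint speeds; "joint_efforts": joint torques, N m; "position": TCP position; "eef_rot": TCP orientation; "force": force on the tool from outside, world axes, zero at the start; "wrist_torque": the same for the moment, N m; "width": finger opening in mm.
Only numpy, scipy, OpenCV 4.12 (cv2) and the standard library are available. Lean on these libraries where they do the work, as an engineer would, in place of code of your own. Each camera call takes 0.05 s, during which the arm holds its last target.

TASK

The finished drilled plate stands in the little vise, pinned by its sliding jaw: slide the jaw fully open by its red post, lift the plate out, and lower it upright, foot first, through the slot in the top of the inspection hood until the yellow line around the plate has gone inside. Finish holding it there: the program ends with the plate still in the grip, hanging still in the slot, neither pressed hard against it nor resting on the hood's floor. Leave the other things on the table where they are.

Things in the scene. Friction and masses are not known exactly. Their poses are not given: they have to be found in the camera images.
- vise: Fixed vise at the left or right, green base 210 x 90 x 22 mm (x from -55 to 155). Origin: underside of the base below the plate's middle; +x: the way the jaw opens. The plate stands on the base (22 mm up) in a groove 17.5 mm wide in x between the dark fixed jaw (-x side, 35 thick, 80 wide, top 56 mm up) and a low strip (top 34 mm up). A stop 48 mm high ends the slide. Its z is up.
- jaw (a joint): Travel (m) of the aluminium sliding jaw along the vise's +x: starts shut, 0 to 0.005; 0.045 is fully open at its stop. About 4 N friction; stays where left. Jaw 75 (x) x 76 mm (y), top 56 mm up; its face carries a brass pin 8 mm thick that sits in the plate's lower hole, so the plate cannot be lifted until the jaw is more than 14 mm open.
- jaw_post (a point): Centre of the top of the red upright post on the sliding jaw, by which it is slid; moves with it. Post 18 mm in diameter, 52 mm tall (56 to 108 mm above the table), 72 mm from the plate's middle when shut.
- plate: Finished aluminium plate, loose, standing in the vise: 16 mm thick (its x, along the vise's x), 50 wide (its y), 110 tall (its z), about 0.22 kg. Origin: centre of its foot (underside). Holes through its thickness 24 and 60 mm above the foot; solid from 68 mm up, where to grip it across its thickness. Yellow line round it 35 to 40 mm above the foot. Either way round fits the slot.
- plate_foot (a point): Centre of the plate's foot, its lowest face (same place as the plate's origin).
- hood: Fixed inspection hood on the side where the vise is not, a hollow grey and white box 150 (x) x 140 (y) x 120 mm (z) with a clear pane on its +x side. Origin: centre of its underside. Floor inside 10 mm up; flat top 120 mm up, 8 mm thick.
- slot (a point): Centre of the slot's mouth, level with the hood's top (120 mm above the table), axes as the hood's. Opening 18 mm (x) x 52 mm (y), 2 mm more than the plate both ways, with a 3 mm chamfer at the mouth and black edging strips around it; 102 mm of free height below, down to the hood's floor.
- ring_gauge: Loose steel ring, 60 mm across, 20 mm high; a bystander to leave alone. Origin: centre of underside.
- jar: Loose amber jar, 52 mm across, 85 mm high; leave alone. Origin: centre of underside.
- brush: Loose brush lying flat, 150 mm long; leave alone. Origin: middle of its underside.
- screwdriver: Loose screwdriver lying flat, 160 mm long; leave alone. Origin: middle of its underside.
- gauge_block: Loose steel gauge block, 35 x 30 x 20 mm, near the middle of the table; leave alone. Origin: centre of underside.
Not all that is in view belongs to the job. Leave any black look-alike of the plate alone.

How it is judged:
By the outcome, as a careful person would: the job done as asked, in the order asked, and still so for the second after the job is handed in, while the arm keeps its last pose, push and grip.
It also fails if it takes over 59 s, if anything falls off the work surface, if the arm or the gripper's body presses on something with over 40 N, if the wrist force passes 120 N, or if a joint passes its speed limit or range.

## Working session

There is one attempt and no reset: what is moved stays moved. The work goes in short steps, Python scripts to look and compute and a tool call to move; the robot and the scene stay as the last step left them, time stands still between calls to the robot, and variables do not carry over. Pictures are saved under pics/ and viewed, and the job is handed in when it is done.

Besides the shell and the picture viewer there is one more tool, called after ">>>" by a JSON object that holds its "name" and its "arguments". apply_moves: Moves the arm, as the interface text tells. Its arguments: {"type":"object","properties":{"plan":{"type":"string"},"force":{"type":"number"}},"required":["plan"]}

```bash
mkdir -p pics; python3 - <<'E'
from workcell import bot, eyes
import cv2,numpy as np
np.set_printoptions(precision=4,suppress=True)
for n in ["scene","top","wrist"]:
    c=eyes.calibration(n);print(n,c)
    cv2.imwrite(f"pics/a_{n}.png",eyes.read_camera(n))
print(bot.read_state())
E
```

```text
scene {'intrinsics': array([[387.5087,   0.    , 288.0201],
       [  0.    , 387.5087, 209.5332],
       [  0.    ,   0.    ,   1.    ]]), 'origin': array([943.9048, 270.6304, 780.34  ]), 'attitude': array([0.3009, 0.7494, 2.27  ])}
top {'intrinsics': array([[522.2248,   0.    , 272.8495],
       [  0.    , 522.2248, 206.4391],
       [  0.    ,   0.    ,   1.    ]]), 'origin': array([ 438.0962,  -77.0333, 1262.6303]), 'attitude': array([ 0.106 , -0.1403, -1.55  ])}
wrist {'intrinsics': array([[325.1923,   0.    , 279.6424],
       [  0.    , 325.1923, 205.28  ],
       [  0.    ,   0.    ,   1.    ]]), 'origin': array([ 335.9547, -560.5564,  372.393 ]), 'attitude': array([-0.2713,  0.1776, -1.1397])}
{'t': 0.15, 'joint_positions': array([ 1.0498,  0.3338,  0.0399,  1.4661, -0.0134,  1.3433, -0.0585]), 'joint_vel': array([ 0.0026, -0.0004, -0.0013, -0.0039,  0.0008,  0.0004, -0.0004]), 'joint_efforts': array([  0.0035, -65.9045,   1.3677, -40.5874,   0.0169,   0.0097,
        -0.    ]), 'position': array([ 265.9639, -592.6974,  230.6104]), 'eef_rot': array([ 1.9888,  0.4271, -1.9895]), 'force': array([ 0.134 ,  0.988 , -1.5363]), 'wrist_torque': array([ 0.0142, -0.0503,  0.0581]), 'width': 85.2648130777586}
```

View pics/a_scene.png

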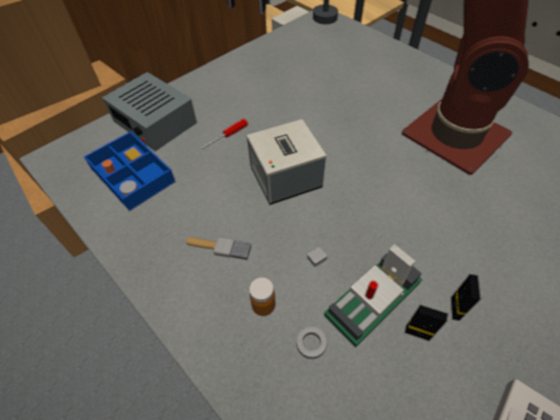

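View pics/a_top.png

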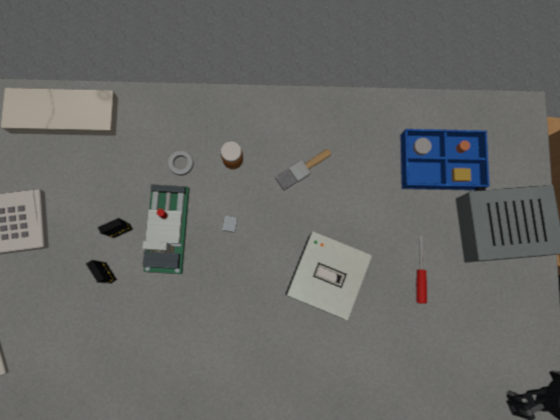

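View pics/a_wrist.png

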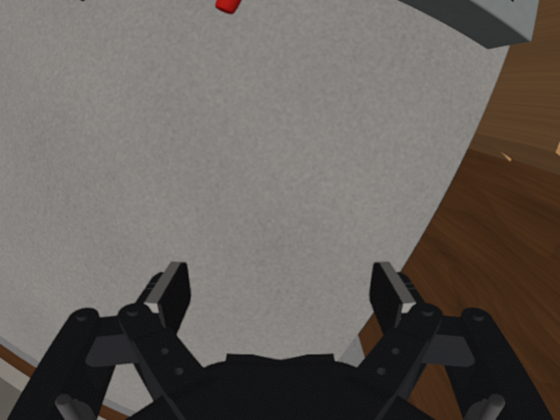

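The overview shows the vise at top px (165,230), its red post at (161,213), the hood at (330,275) with its slot at about (330,275), and two black look-alikes at (115,228) and (100,270). I'll set up ray casting and enlarge these areas.

```bash
cat > h.py <<'E'
from workcell import bot, eyes
import cv2,numpy as np
from scipy.spatial.transform import Rotation as R
np.set_printoptions(precision=3,suppress=True)
def ray(c,u,v,fish=False):
    K=c["intrinsics"];x=(u-K[0,2])/K[0,0];y=(v-K[1,2])/K[1,1]
    if fish:
        r=np.hypot(x,y);s=np.sin(r)/r if r>1e-9 else 1;d=np.array([x*s,-y*s,-np.cos(r)])
    else: d=np.array([x,-y,-1.])
    d=R.from_rotvec(c["attitude"]).apply(d);return d/np.linalg.norm(d)
def onz(c,u,v,z,fish=False):
    d=ray(c,u,v,fish);o=c["origin"];return o+d*(z-o[2])/d[2]
def proj(c,p,fish=False):
    q=R.from_rotvec(c["attitude"]).inv().apply(np.asarray(p)-c["origin"]);q=q*[1,-1,-1];K=c["intrinsics"]
    if fish:
        r=np.hypot(q[0],q[1]);k=np.arctan2(r,q[2])/r;x,y=q[0]*k,q[1]*k
    else:x,y=q[0]/q[2],q[1]/q[2]
    return np.array([K[0,0]*x+K[0,2],K[1,1]*y+K[1,2]])
def tri(rs):
    A=np.zeros((3,3));b=np.zeros(3)
    for o,d in rs:
        M=np.eye(3)-np.outer(d,d);A+=M;b+=M@o
    p=np.linalg.solve(A,b);return p,[np.linalg.norm((np.eye(3)-np.outer(d,d))@(p-o)) for o,d in rs]
E
python3 - <<'E'
from h import *
t=cv2.imread('pics/a_top.png');s=cv2.imread('pics/a_scene.png')
ct=eyes.calibration('top');cs=eyes.calibration('scene')
a=cv2.resize(t[170:290,85:205],(480,480),interpolation=2);b=cv2.resize(t[225:325,280:380],(480,480),interpolation=2)
cv2.imwrite('pics/b1.png',np.hstack([a,b])[:, :800])
a=cv2.resize(s[230:350,315:435],(480,480),interpolation=2);b=cv2.resize(s[110:210,240:340],(480,480),interpolation=2)
cv2.imwrite('pics/b2.png',np.hstack([a,b])[:,:800])
cv2.imwrite('pics/b1.png',cv2.resize(np.hstack([cv2.resize(t[170:290,85:205],(400,400),interpolation=2),cv2.resize(t[225:325,280:380],(400,400),interpolation=2)]),(800,400)))
cv2.imwrite('pics/b2.png',np.hstack([cv2.resize(s[230:350,315:435],(400,400),interpolation=2),cv2.resize(s[110:210,240:340],(400,400),interpolation=2)]))
for im,c in((t,ct),(s,cs)):
    hsv=cv2.cvtColor(im,cv2.COLOR_BGR2HSV)
    m=((hsv[...,0]<8)|(hsv[...,0]>172))&(hsv[...,1]>150)&(hsv[...,2]>90)
    n,l,st,ce=cv2.connectedComponentsWithStats(m.astype(np.uint8))
    for i in range(1,n):
        if st[i,4]>15:print('red',st[i],ce[i],onz(c,*ce[i],108))
    m=(hsv[...,0]>55)&(hsv[...,0]<90)&(hsv[...,1]>100)
    n,l,st,ce=cv2.connectedComponentsWithStats(m.astype(np.uint8))
    for i in range(1,n):
        if st[i,4]>30:print('green',st[i],ce[i],onz(c,*ce[i],22))
E
```

```text
red [157 209   8   8  42] [160.476 212.095] [603.853 148.869 108.   ]
red [417 270  10  33 309] [421.256 286.392] [ 449.515 -430.227  108.   ]
green [175 188  13  85 255] [182.569 230.624] [572.671 111.217  22.   ]
green [159 193   6  15  79] [161.532 200.025] [645.486 164.608  22.   ]
green [171 194   6  16  78] [173.321 201.308] [642.914 136.313  22.   ]
green [150 268  25   5  87] [162.023 269.816] [479.324 155.37   22.   ]
red [ 407  105  103   67 1799] [456.558 141.908] [155.396  55.545 108.   ]
red [224 119  23  17 175] [235.411 127.091] [ 511.659 -369.216  108.   ]
red [369 281   8   9  54] [372.815 285.259] [608.046 151.998 108.   ]
green [326 279  95  67 490] [367.467 318.522] [630.326 174.844  22.   ]
green [343 298  17  17 132] [351.136 305.811] [633.227 134.438  22.   ]
green [353 308  18  17 132] [361.242 315.614] [634.58 162.23  22.  ]
```

View pics/b1.png

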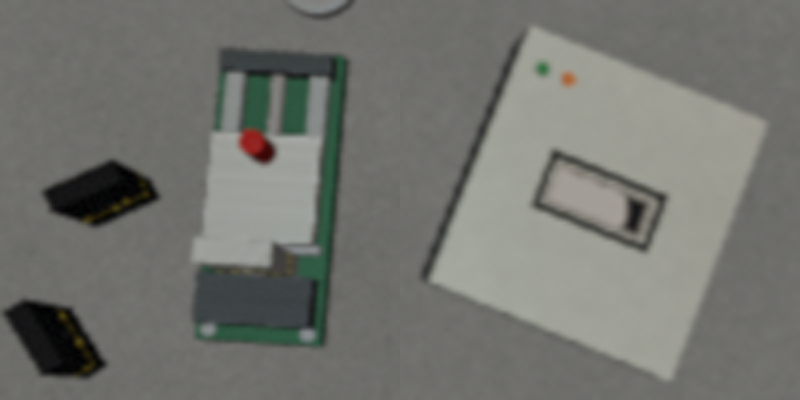

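View pics/b2.png

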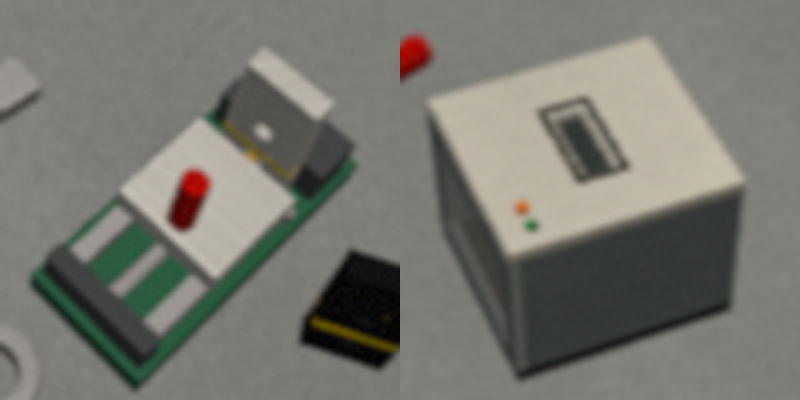

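```bash
python3 - <<'E'
from h import *
t=cv2.imread('pics/a_top.png');ct=eyes.calibration('top');cw=eyes.calibration('wrist');st=bot.read_state()
T=R.from_rotvec(st['eef_rot']);print(T.as_matrix());print('cam in tool',T.inv().apply(cw['origin']-st['position']),'cam look in tool',T.inv().apply(R.from_rotvec(cw['attitude']).apply([0,0,-1])),'up',T.inv().apply(R.from_rotvec(cw['attitude']).apply([0,1,0])))
def px(cr,x0,y0,s):return (x0+(cr[0]+.5)/s-.5,y0+(cr[1]+.5)/s-.5)
print('hood top corners')
for q in [(528,25),(768,125),(670,380),(428,278)]:print(onz(ct,*px((q[0]-400,q[1]),280,225,4),120))
print('slot frame')
for q in [(555,152),(665,198),(646,250),(535,203)]:print(onz(ct,*px((q[0]-400,q[1]),280,225,4),120))
print('plate top')
for q in [(195,237),(272,243),(270,268),(192,262)]:print(onz(ct,*px(q,85,170,400/120),132))
print('base right edge')
for q in [(347,58),(322,346)]:print(onz(ct,*px(q,85,170,400/120),22))
E
```

```text
[[-0.001  0.409 -0.912]
 [ 0.001 -0.912 -0.409]
 [-1.    -0.001  0.   ]]
cam in tool [-141.906   -0.819  -77.004] cam look in tool [ 0.953 -0.     0.302] up [ 0.302  0.    -0.953]
hood top corners
[ 566.592 -186.927  120.   ]
[ 513.871 -318.941  120.   ]
[ 376.251 -264.1    120.   ]
[ 428.315 -133.36   120.   ]
slot frame
[ 497.191 -201.957  120.   ]
[ 473.248 -262.033  120.   ]
[ 445.095 -251.512  120.   ]
[ 469.408 -191.112  120.   ]
plate top
[537.264 178.314 132.   ]
[534.246 128.518 132.   ]
[518.057 129.04  132.   ]
[521.065 179.365 132.   ]
base right edge
[678.465 100.849  22.   ]
[471.585 110.016  22.   ]
```

>>> {"name": "apply_moves", "arguments": {"plan": "-0.3 0 0 0 -15 -20 85; -0.9 0 0 0 -50 -65 85; -1.5 0 0 0 -85 -115 85; -2.1 0 0 0 -120 -160 85; -2.7 0 0 0 -155 -205 85; -3.3 0 0 0 -190 -255 85; -3.9 0 0 0 -220 -295 85; -4.3 0 0 0 -243 -325 85; -4.46 0 0 0 -251 -337 85; -4.46 0 0 0 -251 -337 85; -4.46 0 0 0 -251 -337 85; -4.46 0 0 0 -251 -337 85"}}

```text
t: 1.65
position: [470.1, -227.5, 231.2]
eef_rot: [1.479, 1.009, -1.479]
force: [0.8, 0.4, 0.4]
width: 85.3
```

```bash
python3 - <<'E'
from h import *
import pickle
s=bot.read_state();c=eyes.calibration('wrist');im=eyes.read_camera('wrist');print(s['t'],s['position'],R.from_rotvec(s['eef_rot']).as_matrix(),s['force'],s['joint_vel'],s['joint_positions'])
cv2.imwrite('pics/hood.png',im);pickle.dump((s,c),open('hood.pkl','wb'))
E
```

```text
1.65 [ 470.102 -227.544  231.22 ] [[-0.     0.931 -0.365]
 [-0.    -0.365 -0.931]
 [-1.    -0.     0.   ]] [0.803 0.351 0.392] [-0.002  0.002 -0.008 -0.001 -0.001 -0.    -0.001] [ 0.665  0.093 -0.318  1.759  0.03   1.295 -0.033]
```

View pics/hood.png

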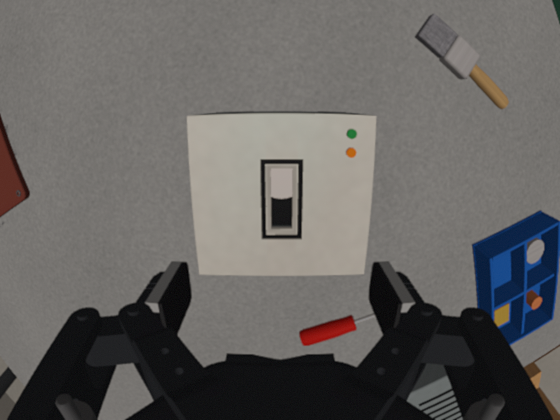

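```bash
python3 - <<'E'
from h import *
import pickle
s,c=pickle.load(open('hood.pkl','rb'));im=cv2.imread('pics/hood.png')
g=cv2.cvtColor(im,cv2.COLOR_BGR2GRAY)
roi=g[140:260,240:325]
m=(roi<70).astype(np.uint8)
cs,h=cv2.findContours(m,cv2.RETR_CCOMP,cv2.CHAIN_APPROX_NONE)
T=R.from_rotvec(s['eef_rot'])
for k,q in enumerate(cs):
    if len(q)<40:continue
    q=q[:,0]+[240,140]
    P=np.array([onz(c,u,v,120,True) for u,v in q.astype(float)])[:,:2]
    r=cv2.minAreaRect(P.astype(np.float32));L=T.inv().apply(np.append(r[0],120)-s['position'])
    print(k,h[0][k],len(q),q.min(0),q.max(0),r,'tool',L)
cv2.imwrite('pics/slot.png',cv2.resize(im[145:255,235:330],None,fx=5,fy=5,interpolation=2))
E
```

```text
0 [ 1 -1 -1 -1] 94 [271 198] [291 226] ((467.39825439453125, -235.53907775878906), (24.493343353271484, 16.218307495117188), 69.20723724365234) tool [111.222   0.425   8.403]
1 [-1  0  2 -1] 231 [261 160] [301 237] ((471.3244934082031, -225.69798278808594), (65.6934585571289, 32.697750091552734), 68.84114074707031) tool [111.22    0.489  -2.192]
2 [-1 -1 -1  1] 207 [263 162] [299 236] ((471.1992492675781, -226.01019287109375), (62.9974479675293, 28.838071823120117), 68.62466430664062) tool [111.22    0.487  -1.856]
```

View pics/slot.png

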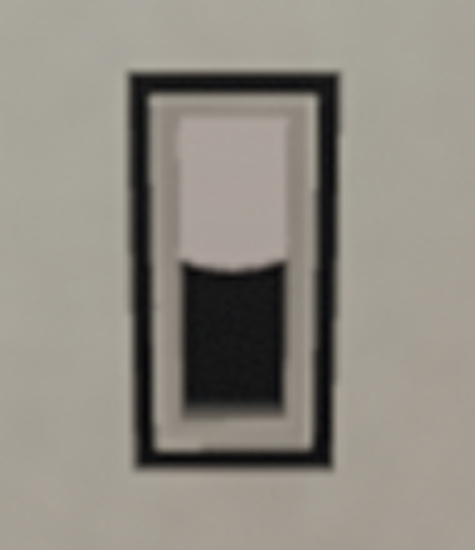

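The slot is at wrist px (281,199). It measures at world (471.3,-225.8) with yaw -21.3°, and the edging outline is 66 x 33 mm, which is plausible. Next I'll go above the vise in the same relative view.

>>> {"name": "apply_moves", "arguments": {"plan": "-0.1 0 0 -4 -5 -20 85; -0.3 0 0 -12 -15 -65 85; -0.6 0 0 -12 -28 -120 85; -0.9 0 0 -12 -40 -175 85; -1.2 0 0 -12 -52 -230 85; -1.5 0 0 -12 -65 -285 85; -1.7 0 0 -12 -76 -335 85; -1.84 0 0 -12 -83 -367 85; -1.84 0 0 -12 -85.4 -376.8 85; -1.84 0 0 -12 -85.4 -376.8 85; -1.84 0 0 -12 -85.4 -376.8 85; -1.84 0 0 -12 -85.4 -376.8 85"}}

```text
t: 3.2
position: [527.8, 154.7, 243.4]
eef_rot: [1.247, 1.184, -1.247]
force: [-0.2, -0.0, 0.7]
width: 84.8
```

```bash
python3 - <<'E'
from h import *
import pickle
s=bot.read_state();c=eyes.calibration('wrist');im=eyes.read_camera('wrist');print(s['t'],s['position'],R.from_rotvec(s['eef_rot']).as_matrix(),s['force'],s['joint_positions'])
cv2.imwrite('pics/vise.png',im);pickle.dump((s,c),open('vise.pkl','wb'))
E
```

```text
3.2 [527.81  154.747 243.407] [[ 0.     0.999 -0.052]
 [-0.    -0.052 -0.999]
 [-1.     0.     0.   ]] [-0.182 -0.048  0.658] [ 0.227  0.181 -0.666  1.665  0.115  1.335 -0.509]
```

View pics/vise.png

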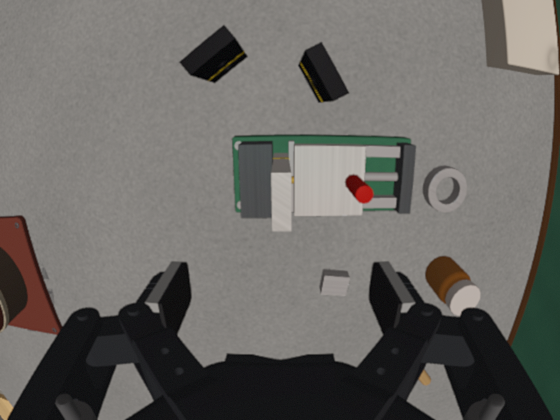

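The wrist view shows the aluminium plate at (282,200) between the dark fixed jaw at (255,180) and the light sliding jaw at (330,180). The post top is at (364,191). The black plates at (214,55) and (323,72) stand loose outside the vise and are the decoys. I'll check this in a crop and measure.

```bash
python3 - <<'E'
from h import *
im=cv2.imread('pics/vise.png')
cv2.imwrite('pics/vcrop.png',cv2.resize(im[125:245,225:420],None,fx=4,fy=4,interpolation=2))
print(cv2.cvtColor(im,cv2.COLOR_BGR2GRAY)[195:203:7,262:310]); print(cv2.cvtColor(im,cv2.COLOR_BGR2GRAY)[160:240,282])
E
```

```text
[[ 79  78  77  78  78  78  77  75  87 133 169 177 177 178 178 178 177 177
  176 177 178 179 178 177 176 176 177 178 177 166 152 130 140 174 179 176
  176 176 177 179 179 176 177 178 178 177 178 180]
 [ 77  78  78  79  78  77  77  76  80 119 169 180 179 178 179 177 176 174
  173 173 173 175 176 177 178 178 178 177 175 166 153 130 140 174 178 175
  176 176 177 178 178 175 176 177 177 177 177 179]]
[ 93  94  95  93  93  93  94  93  93  93  91  92 129 177 186 184 182 179
 179 181 181 181 180 178 178 177 177 179 180 179 178 177 176 176 178 178
 176 176 178 178 177 175 173 173 174 177 179 178 177 178 178 177 175 174
 173 173 175 175 174 175 176 179 180 181 178 175 172 170 171 172 167 148
 129 127 128 126 128 128 131 131]
```

View pics/vcrop.png

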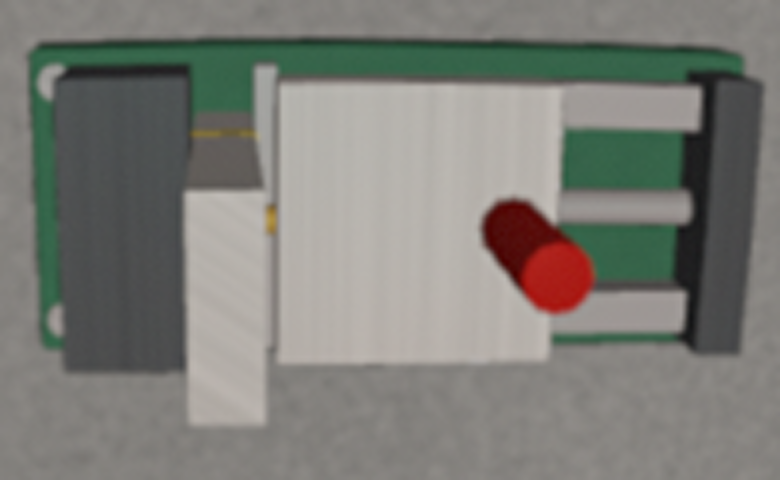

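```bash
python3 - <<'E'
from h import *
import pickle
s,c=pickle.load(open('vise.pkl','rb'));T=R.from_rotvec(s['eef_rot']);im=cv2.imread('pics/vise.png')
def p(q):return (225+(q[0]+.5)/4-.5,125+(q[1]+.5)/4-.5)
def rep(n,q,z):
    w=onz(c,*p(q),z,True);print(n,p(q),w,'tool',T.inv().apply(w-s['position']));return w
pl=[rep('plate',q,132) for q in [(186,188),(264,190),(266,426),(188,424)]]
print(np.mean(pl,0))
hsv=cv2.cvtColor(im,cv2.COLOR_BGR2HSV)
m=(((hsv[...,0]<8)|(hsv[...,0]>172))&(hsv[...,1]>150)&(hsv[...,2]>155)).astype(np.uint8);m[:,:300]=0;m[:,420:]=0
q=max(cv2.findContours(m,0,1)[0],key=cv2.contourArea);print(cv2.minEnclosingCircle(q),cv2.fitEllipse(q))
P=np.array([onz(c,u,v,108,True) for u,v in q[:,0].astype(float)])[:,:2].astype(np.float32)
e=cv2.fitEllipse(P);print('post',e,'tool',T.inv().apply(np.append(e[0],108)-s['position']))
for n,q in [('fj TL',(55,78)),('fj BL',(64,372)),('jaw TL',(277,84)),('jaw TR',(562,88)),('jaw BR',(550,360)),('jaw BL',(278,362))]:rep(n,q,56)
E
```

```text
plate (271.125, 171.625) [521.809 180.769 132.   ] tool [111.393  -7.351 -25.732]
plate (290.625, 172.125) [537.253 179.567 132.   ] tool [111.396   8.134 -25.328]
plate (291.125, 231.125) [535.559 129.194 132.   ] tool [111.42    9.04   25.066]
plate (271.625, 230.625) [519.228 130.496 132.   ] tool [111.417  -7.336  24.608]
[528.462 155.007 132.   ]
((363.6870422363281, 194.053955078125), 8.379597663879395) ((363.9355773925781, 194.13571166992188), (15.469454765319824, 16.243240356445312), 33.20973587036133)
post ((603.46337890625, 151.4239959716797), (14.746746063232422, 15.159819602966309), 28.034881591796875) tool [135.417  75.705  -0.649]
fj TL (238.375, 144.125) [487.185 195.866  56.   ] tool [187.382 -42.72  -39.058]
fj BL (240.625, 217.625) [482.947 116.621  56.   ] tool [187.42  -42.864  40.3  ]
jaw TL (293.875, 145.625) [543.512 191.103  56.   ] tool [187.391  13.779 -37.207]
jaw TR (365.125, 146.625) [617.704 187.607  56.   ] tool [187.402  88.052 -37.543]
jaw BR (362.125, 214.625) [615.475 113.033  56.   ] tool [187.437  89.673  37.047]
jaw BL (294.125, 215.125) [540.735 116.55   56.   ] tool [187.427  14.851  37.389]
```

>>> {"name": "apply_moves", "arguments": {"plan": "0 0 0 0 25 0 45; 0 0 0 0 60 -0.6 40; 0 0 0 0 75.7 -0.6 40; 0 0 0 0 75.7 -0.6 40; 0 0 0 20 75.7 -0.6 40; 0 0 0 50 75.7 -0.6 40; 0 0 0 80 75.7 -0.6 40; 0 0 0 110 75.7 -0.6 40; 0 0 0 135 75.7 -0.6 40; 0 0 0 152 75.7 -0.6 40; 0 0 0 162 75.7 -0.6 40; 0 0 0 165 75.7 -0.6 40; 0 0 0 165 75.7 -0.6 40; 0 0 0 165 75.7 -0.6 40", "force": 40}}

```text
t: 5.0
position: [603.8, 153.1, 79.1]
eef_rot: [1.246, 1.185, -1.245]
force: [-0.2, -0.2, 0.1]
width: 39.9
```

```bash
python3 - <<'E'
from h import *
s=bot.read_state();im=eyes.read_camera('wrist');print(s['t'],s['position'],s['force'],s['width'])
cv2.imwrite('pics/post.png',im)
E
```

```text
5.0 [603.784 153.124  79.126] [-0.234 -0.183  0.141] 39.87390702369303
```

View pics/post.png

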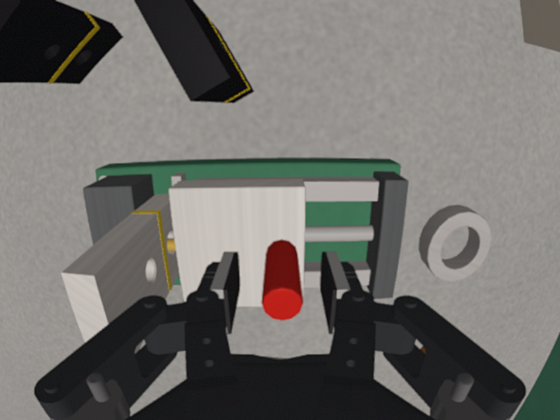

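The post is between the open pads at (282,290), so I'll grip it and slide.

>>> {"name": "apply_moves", "arguments": {"plan": "0 0 0 0 0 0 10; 0 0 0 0 0 0 10; 0 0 0 0 0 0 10; 0 0 0 0 0 0 10; 0 0 0 0 4 0 10; 0 0 0 0 10 0 10; 0 0 0 0 16 0 10; 0 0 0 0 22 0 10; 0 0 0 0 28 0 10; 0 0 0 0 33 0 10; 0 0 0 0 37 0 10; 0 0 0 0 39 0 10; 0 0 0 0 39 0 10; 0 0 0 0 39 0 10", "force": 40}}

```text
t: 6.8
position: [642.2, 151.4, 78.9]
eef_rot: [1.246, 1.186, -1.245]
force: [-2.7, 0.1, 6.9]
width: 16.8
```

>>> {"name": "apply_moves", "arguments": {"plan": "0 0 0 0 1 0 10; 0 0 0 0 2 0 10; 0 0 0 0 3 0 10; 0 0 0 0 3 0 10"}}

```text
t: 7.3
position: [644.9, 151.3, 78.9]
eef_rot: [1.245, 1.186, -1.246]
force: [-3.1, -0.2, 8.1]
width: 17.0
```

>>> {"name": "apply_moves", "arguments": {"plan": "0 0 0 0 1 0 10; 0 0 0 0 2 0 10; 0 0 0 0 2 0 10"}}

```text
t: 7.68
position: [645.9, 151.2, 78.8]
eef_rot: [1.244, 1.187, -1.247]
force: [-8.2, -0.2, 10.8]
width: 16.8
```

>>> {"name": "apply_moves", "arguments": {"plan": "0 0 0 0 1 0 10; 0 0 0 0 2 0 10; 0 0 0 0 2 0 10"}}

```text
t: 8.05
position: [646.0, 151.2, 78.8]
eef_rot: [1.241, 1.189, -1.25]
force: [-17.5, -2.4, 16.9]
width: 17.1
```

The jaw is at its stop: the force climbs with no further travel. Now I'll relax the push, release and lift.

>>> {"name": "apply_moves", "arguments": {"plan": "0 0 0 0 -2 0 10; 0 0 0 0 -2.5 0 20; 0 0 0 0 -2.5 0 40; 0 0 0 0 -2.5 0 40; 0 0 0 0 -2.5 0 40; 0 0 0 0 -2.5 0 40; 0 0 0 -10 -2.5 0 40; 0 0 0 -40 -2.5 0 40; 0 0 0 -80 -2.5 0 40; 0 0 0 -120 -2.5 0 40; 0 0 0 -150 -20 0 40; 0 0 0 -165 -60 0 40; 0 0 0 -165 -95 0 40; 0 0 0 -165 -112 0 40; 0 0 0 -165 -118 0 40; 0 0 0 -165 -118 0 40; 0 0 0 -165 -118 0 40"}}

```text
t: 10.18
position: [532.2, 156.2, 243.1]
eef_rot: [1.246, 1.186, -1.246]
force: [-0.2, -0.4, -0.9]
width: 40.0
```

```bash
python3 - <<'E'
from h import *
import pickle
s=bot.read_state();c=eyes.calibration('wrist');im=eyes.read_camera('wrist');print(s['t'],s['position'],R.from_rotvec(s['eef_rot']).as_matrix(),s['force'],s['width'])
cv2.imwrite('pics/vise2.png',im);pickle.dump((s,c),open('vise2.pkl','wb'))
cv2.imwrite('pics/vcrop2.png',cv2.resize(im[125:245,225:420],None,fx=4,fy=4,interpolation=2))
E
```

```text
10.175 [532.154 156.221 243.067] [[-0.     0.999 -0.05 ]
 [ 0.    -0.05  -0.999]
 [-1.    -0.    -0.   ]] [-0.168 -0.403 -0.9  ] 39.98854664358248
```

View pics/vcrop2.png

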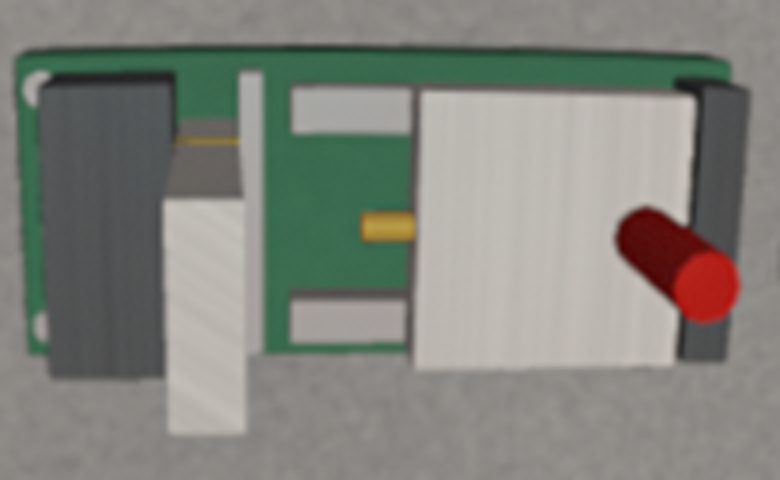

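The jaw now touches its stop and the brass pin is out of the plate. The plate top's crop corners are (164,198), (244,199), (246,434) and (168,434).

```bash
python3 - <<'E'
from h import *
import pickle
s,c=pickle.load(open('vise2.pkl','rb'));T=R.from_rotvec(s['eef_rot'])
pl=[]
for q in [(164,198),(244,199),(246,434),(167,434)]:
    w=onz(c,225+(q[0]+.5)/4-.5,125+(q[1]+.5)/4-.5,132,True);l=T.inv().apply(w-s['position']);pl.append(l);print(w,l)
print(np.mean(pl,0))
E
```

```text
[521.589 180.619 132.   ] [111.081 -11.73  -23.795]
[537.451 179.606 132.   ] [111.075   4.163 -23.579]
[535.609 129.348 132.   ] [111.055   4.842  26.709]
[519.021 130.165 132.   ] [111.062 -11.766  26.724]
[111.068  -3.623   1.515]
```

>>> {"name": "apply_moves", "arguments": {"plan": "0 0 0 0 -2 0.8 50; 0 0 0 0 -3.6 1.5 50; 0 0 0 0 -3.6 1.5 50; 0 0 0 20 -3.6 1.5 50; 0 0 0 50 -3.6 1.5 50; 0 0 0 80 -3.6 1.5 50; 0 0 0 110 -3.6 1.5 50; 0 0 0 132 -3.6 1.5 50; 0 0 0 145 -3.6 1.5 50; 0 0 0 150 -3.6 1.5 50; 0 0 0 150 -3.6 1.5 50; 0 0 0 150 -3.6 1.5 50; 0 0 0 150 -3.6 1.5 50"}}

```text
t: 11.85
position: [528.1, 155.3, 94.0]
eef_rot: [1.246, 1.185, -1.245]
force: [0.3, -0.3, -0.9]
width: 50.0
```

```bash
python3 - <<'E'
from h import *
s=bot.read_state();im=eyes.read_camera('wrist');print(s['t'],s['position'],s['force'],s['width'])
cv2.imwrite('pics/grip0.png',im)
E
```

```text
11.85 [528.085 155.3    93.952] [ 0.281 -0.345 -0.905] 50.04684729246533
```

View pics/grip0.png

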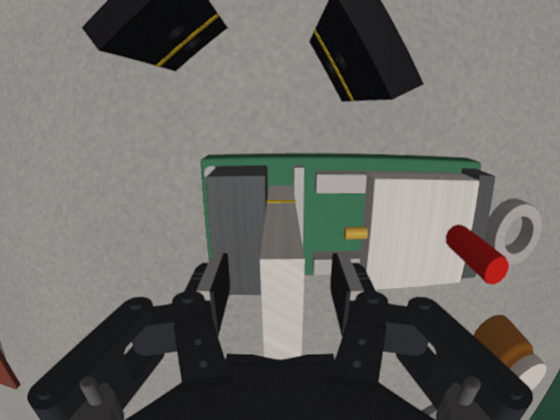

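The plate is centred between the pads, so I'll grip it, then lift a little and check.

>>> {"name": "apply_moves", "arguments": {"plan": "0 0 0 0 0 0 10; 0 0 0 0 0 0 10; 0 0 0 0 0 0 10; 0 0 0 0 0 0 10; 0 0 0 0 0 0 10; 0 0 0 -3 0 0 10; 0 0 0 -8 0 0 10; 0 0 0 -12 0 0 10; 0 0 0 -12 0 0 10", "force": 70}}

```text
t: 13.02
position: [527.8, 155.3, 105.8]
eef_rot: [1.246, 1.185, -1.245]
force: [1.8, 0.9, -1.8]
width: 15.6
```

>>> {"name": "apply_moves", "arguments": {"plan": "0 0 0 -10 0 0 10; 0 0 0 -30 0 0 10; 0 0 0 -60 0 0 10; 0 0 0 -90 0 0 10; 0 0 0 -115 0 0 10; 0 0 0 -128 0 0 10; 0 0 0 -130 0 0 10; 0.1 0 0 -130 -2 20 10; 0.3 0 0 -130 -6 60 10; 0.5 0 0 -130 -11 110 10; 0.75 0 0 -130 -16 160 10; 1.0 0 0 -130 -21 210 10; 1.25 0 0 -130 -26 260 10; 1.5 0 0 -130 -31 310 10; 1.7 0 0 -130 -35 350 10; 1.8 0 0 -130 -37 375 10; 1.84 0 0 -130 -37.6 383 10; 1.84 0 0 -130 -37.6 383 10; 1.84 0 0 -130 -37.6 383 10; 1.84 0 0 -130 -37.6 383 10"}}

```text
t: 15.52
position: [471.6, -224.3, 235.4]
eef_rot: [1.475, 1.012, -1.475]
force: [-1.1, -0.6, -1.1]
width: 15.4
```

```bash
python3 - <<'E'
from h import *
import pickle
s=bot.read_state();c=eyes.calibration('wrist');im=eyes.read_camera('wrist');print(s['t'],s['position'],R.from_rotvec(s['eef_rot']).as_matrix(),s['force'],s['width'])
cv2.imwrite('pics/ab.png',im);pickle.dump((s,c),open('ab.pkl','wb'));cv2.imwrite('pics/ab_s.png',eyes.read_camera('scene'))
E
```

```text
15.525 [ 471.646 -224.264  235.412] [[ 0.     0.933 -0.36 ]
 [ 0.    -0.36  -0.933]
 [-1.     0.    -0.   ]] [-1.145 -0.571 -1.086] 15.392478095153551
```

View pics/ab.png

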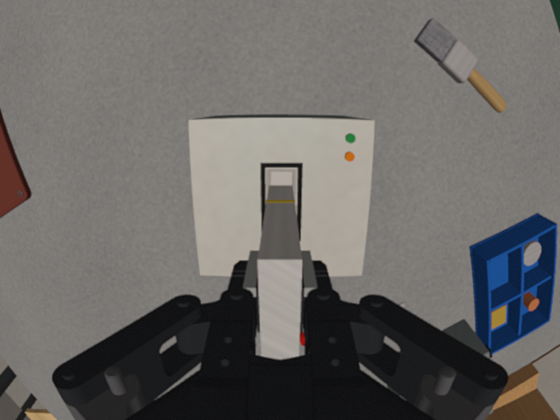

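View pics/ab_s.png

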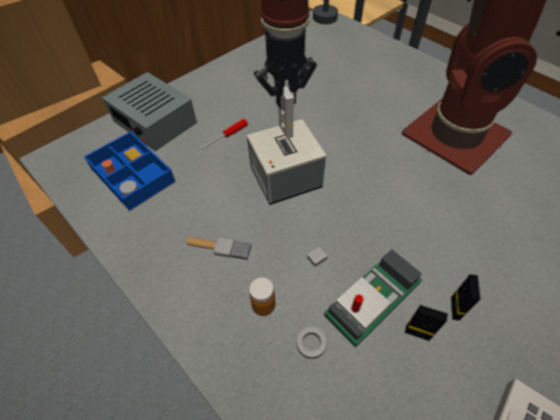

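```bash
python3 - <<'E'
from h import *
im=cv2.imread('pics/ab.png')
cv2.imwrite('pics/abc.png',cv2.resize(im[155:255,235:330],None,fx=6,fy=6,interpolation=2))
E
```

```text
(no output)
```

View pics/abc.png

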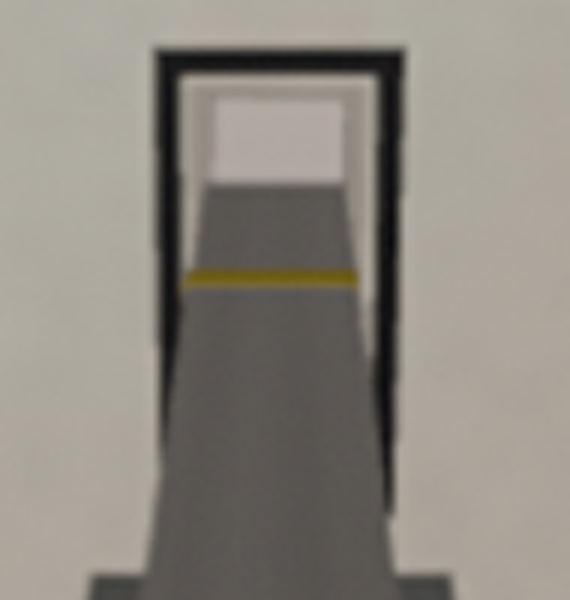

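```bash
python3 - <<'E'
from h import *
import pickle
s,c=pickle.load(open('ab.pkl','rb'));T=R.from_rotvec(s['eef_rot'])
fz=s['position'][2]-72
for n,q,z in [('footL',(205,184),fz),('footR',(343,184),fz),('open L',(213,100),117),('open R',(344,100),117),('lineL',(183,288),fz+35),('lineR',(358,288),fz+35),('strip out L',(155,47),120),('strip out R',(405,47),120),('in L',(179,75),120),('in R',(378,75),120),('stripL low',(165,450),120),('stripR low',(392,480),120)]:
    w=onz(c,235+(q[0]+.5)/6-.5,155+(q[1]+.5)/6-.5,z,True);print(n,w,T.inv().apply(w-s['position']))
E
```

```text
footL [ 472.787 -198.769  163.412] [ 72.004  -8.127 -24.179]
footR [ 487.329 -204.386  163.412] [ 72.006   7.462 -24.178]
open L [ 472.44 -198.41  117.  ] [118.416  -8.586 -24.379]
open R [ 489.057 -204.825  117.   ] [118.418   9.227 -24.38 ]
lineL [ 471.321 -199.862  198.412] [ 37.004  -9.097 -22.639]
lineR [ 486.989 -205.914  198.412] [ 37.006   7.699 -22.637]
strip out L [ 468.176 -188.306  120.   ] [115.417 -16.202 -32.269]
strip out R [ 499.36 -200.34  120.  ] [115.421  17.223 -32.276]
in L [ 469.754 -193.027  120.   ] [115.417 -13.029 -28.433]
in R [ 494.644 -202.635  120.   ] [115.42   13.65  -28.436]
stripL low [ 447.764 -242.365  120.   ] [115.405 -15.772  25.514]
stripR low [ 476.277 -258.343  120.   ] [115.407  16.583  30.148]
```

>>> {"name": "apply_moves", "arguments": {"plan": "0 0 0 5 0.4 1 10; 0 0 0 15 0.4 1 10; 0 0 0 26 0.4 1 10; 0 0 0 34 0.4 1 10; 0 0 0 38 0.4 1 10; 0 0 0 38 0.4 1 10; 0 0 0 38 0.4 1 10"}}

```text
t: 16.5
position: [471.5, -226.6, 197.7]
eef_rot: [1.477, 1.01, -1.476]
force: [-0.5, 0.5, -1.4]
width: 15.3
```

```bash
python3 - <<'E'
from h import *
import pickle
s=bot.read_state();c=eyes.calibration('wrist');im=eyes.read_camera('wrist');print(s['t'],s['position'],s['force'],s['width'])
cv2.imwrite('pics/ad.png',im);pickle.dump((s,c),open('ad.pkl','wb'))
cv2.imwrite('pics/adc.png',cv2.resize(im[150:250,235:330],None,fx=6,fy=6,interpolation=2))
E
```

```text
16.5 [ 471.475 -226.61   197.664] [-0.525  0.501 -1.38 ] 15.287225897779845
```

View pics/adc.png

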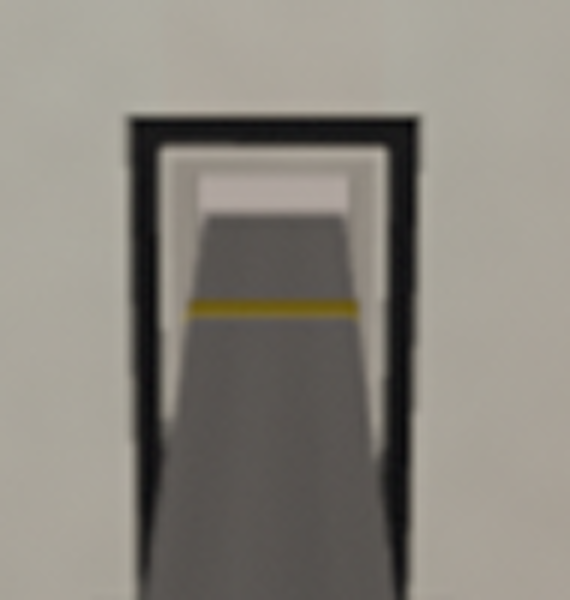

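```bash
python3 - <<'E'
from h import *
import pickle
s,c=pickle.load(open('ad.pkl','rb'));T=R.from_rotvec(s['eef_rot'])
fz=s['position'][2]-72
for n,q,z in [('footL',(204,214),fz),('footR',(344,214),fz),('open L',(198,177),117),('open R',(348,177),117),('strip out L',(130,116),120),('strip out R',(418,116),120),('in',(160,147),120),('inR',(388,147),120),('lowL',(141,570),120),('lowR',(404,570),120)]:
    w=onz(c,235+(q[0]+.5)/6-.5,150+(q[1]+.5)/6-.5,z,True);print(n,w,T.inv().apply(w-s['position']))
E
```

```text
footL [ 472.577 -201.117  125.664] [ 71.996  -8.244 -24.161]
footR [ 487.316 -206.848  125.664] [ 72.004   7.571 -24.158]
open L [ 472.507 -198.62   117.   ] [ 80.659  -9.218 -26.464]
open R [ 488.858 -204.977  117.   ] [ 80.669   8.326 -26.46 ]
strip out L [ 468.263 -188.492  120.   ] [ 77.655 -16.84  -34.368]
strip out R [ 499.038 -200.455  120.   ] [ 77.673  16.179 -34.361]
in [ 470.106 -193.131  120.   ] [ 77.657 -13.442 -30.711]
inR [ 494.546 -202.632  120.   ] [ 77.671  12.78  -30.705]
lowL [ 447.781 -241.454  120.   ] [ 77.655 -16.752  22.417]
lowR [ 478.06 -253.23  120.  ] [77.673 15.736 22.428]
```

>>> {"name": "apply_moves", "arguments": {"plan": "0 0 0 0 0 -0.7 10; 0 0 0 0 0 -1.3 10; 0 0 0 2 0 -1.3 10; 0 0 0 4 0 -1.3 10; 0 0 0 6 0 -1.3 10; 0 0 0 8 0 -1.3 10; 0 0 0 10 0 -1.3 10; 0 0 0 12 0 -1.3 10; 0 0 0 12 0 -1.3 10"}}

```text
t: 17.68
position: [471.6, -225.3, 185.1]
eef_rot: [1.477, 1.011, -1.477]
force: [0.4, 0.1, -2.4]
width: 15.3
```

```bash
python3 - <<'E'
from h import *
s=bot.read_state();im=eyes.read_camera('wrist');print(s['t'],s['position'],s['force'],s['wrist_torque'],s['width'])
cv2.imwrite('pics/aec.png',cv2.resize(im[150:250,235:330],None,fx=6,fy=6,interpolation=2))
E
```

```text
17.675 [ 471.621 -225.292  185.108] [ 0.431  0.08  -2.4  ] [ 0.027 -0.012  0.016] 15.30732842681693
```

View pics/aec.png

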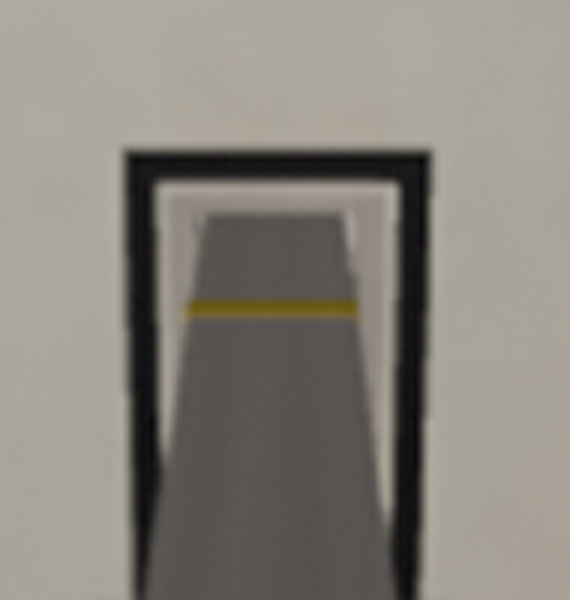

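>>> {"name": "apply_moves", "arguments": {"plan": "0 0 0 0 0.2 0 10; 0 0 0 0 0.4 0 10; 0 0 0 2 0.4 0 10; 0 0 0 4 0.4 0 10; 0 0 0 6 0.4 0 10; 0 0 0 8 0.4 0 10; 0 0 0 10 0.4 0 10; 0 0 0 10 0.4 0 10"}}

```text
t: 18.73
position: [472.0, -225.5, 175.1]
eef_rot: [1.477, 1.011, -1.477]
force: [0.3, -0.1, -1.1]
width: 14.9
```

>>> {"name": "apply_moves", "arguments": {"plan": "0 0 0 2 0 0 10; 0 0 0 4 0 0 10; 0 0 0 7 0 0 10; 0 0 0 10 0 0 10; 0 0 0 13 0 0 10; 0 0 0 16 0 0 10; 0 0 0 18 0 0 10; 0 0 0 18 0 0 10"}}

```text
t: 19.73
position: [472.0, -225.5, 157.2]
eef_rot: [1.477, 1.011, -1.477]
force: [-0.1, 0.8, -2.3]
width: 15.6
```

>>> {"name": "apply_moves", "arguments": {"plan": "0 0 0 2 0 0 10; 0 0 0 4 0 0 10; 0 0 0 7 0 0 10; 0 0 0 10 0 0 10; 0 0 0 13 0 0 10; 0 0 0 15 0 0 10; 0 0 0 16 0 0 10; 0 0 0 16 0 0 10; 0 0 0 16 0 0 10; 0 0 0 16 0 0 10"}}

```text
t: 20.98
position: [472.1, -225.5, 141.4]
eef_rot: [1.477, 1.01, -1.477]
force: [-0.0, 0.1, -2.0]
width: 15.3
```

```bash
python3 - <<'E'
from h import *
s=bot.read_state();im=eyes.read_camera('wrist');sc=eyes.read_camera('scene');tp=eyes.read_camera('top');print(s['t'],s['position'],s['force'],s['wrist_torque'],s['width'],s['joint_vel'])
cv2.imwrite('pics/fin_w.png',im)
cv2.imwrite('pics/fin_s.png',np.hstack([cv2.resize(sc[60:210,230:350],(400,500),interpolation=2),cv2.resize(im[150:275,230:330],(400,500),interpolation=2)]));cv2.imwrite('pics/fin_t.png',tp)
for i in range(3):
    s=bot.read_state();print(s['position'],s['force'])
    eyes.read_camera('top')
E
```

```text
20.975 [ 472.129 -225.485  141.416] [-0.021  0.122 -1.956] [ 0.004 -0.061 -0.024] 15.322610487777554 [-0.    -0.001  0.001  0.     0.001 -0.001  0.001]
[ 472.088 -225.492  141.36 ] [ 0.46   0.268 -1.909]
[ 472.107 -225.47   141.361] [-0.092 -1.478 -3.174]
[ 472.086 -225.504  141.343] [ 0.686 -0.191 -2.387]
```

View pics/fin_s.png

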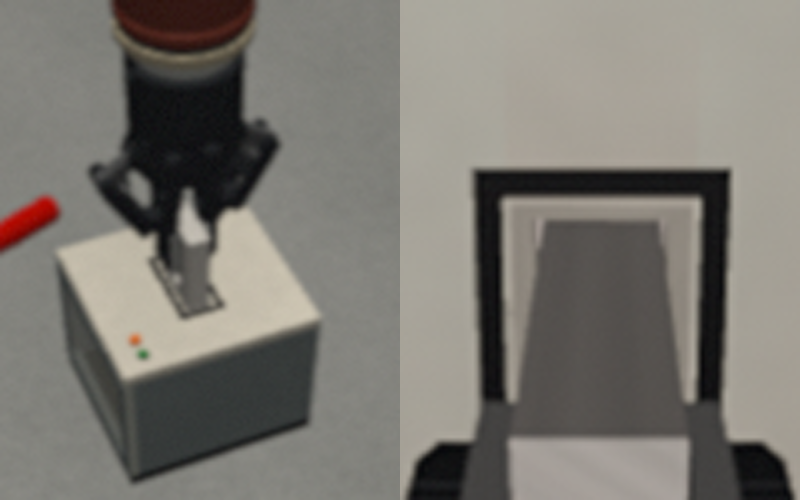

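View pics/fin_t.png

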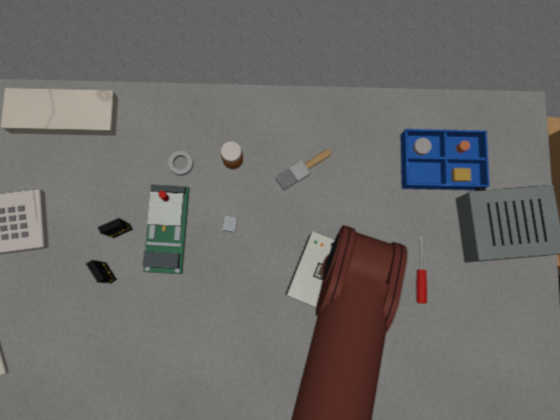

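The yellow line is out of sight inside the slot. The plate hangs with only about 2 N on the wrist, which is its own weight, and the other things look unmoved. I'll hand it in.

```bash
python3 -c "
from workcell import bot
print(bot.sign_off());print(bot.read_state()['t'])"
```

```text
the job is handed in; nothing more can be done
None
the job is handed in; nothing more can be done
```

The plate is hanging in the hood's slot, still held in the grip, with its yellow line inside. I slid the jaw by its red post to its stop, gripped the plate at 70 N on its solid upper part, lifted it clear and lowered it foot first.

**Last checks, at about 21 s:**
- **Depth:** the tool stood at z 141.4 mm. That puts the foot about 69 mm above the table, roughly 10 mm below where the yellow line clears the top, and well above the hood's floor.
- **Contact:** side force was about 0 to 1.5 N and the vertical force about 2 to 3 N, which matches the plate's own weight. The arm was still.
- **Pictures:** the final wrist picture no longer shows the yellow line. The other things on the table look unmoved in the top view.

**Disagreements:**
- **Position reading:** it differed from the commanded pose by 1 to 2 mm just after the long moves.
- **Plate sideways:** two estimates of its position in the grip differed by about 1 mm. I centred it from close-up pictures instead and met no contact force on the way in.

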